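Tuck the tea caddy's flap shut

ROBOT

A 6-joint arm with a two-finger parallel gripper is mounted at the origin on a cart in front of the work surface, level with it; the furniture and walls round the work are solid. World frame = base frame: x ahead of the robot, y to its left, z up, the work surface at z = 0. Lengths are in m, angles in rad, forces in N, time in s.
With the tool pointing down it reaches from about 0.3 to 1 m from the base axis. Payload 5.1 kg.
Tool frame: the origin (TCP) lies midway between the tips of the shut fingers; the grasp point (between the pads) lies 19 mm behind it; z points along the fingers, y is the line along which they close (so a half turn about z gives the same grasp; the last joint's range is limited). The gripper opens to 95 mm and grips with 3 to 60 N. Pads are 20 mm wide; open, the fingers measure 119 mm over their backs; the gripper's body (75 mm by 180 mm) begins 59 mm behind the grasp point.
Start: joints at [1.168, 0.124, 1.65, -0, 1.367, -0.083], TCP at [0.204, 0.617, 0.215] pointing down, gripper open.
Joint ranges: [-2.61, 2.61], [-1.02, 2.33], [0.03, 2.71], [-1.35, 4.49], [0.32, 2.68], [-2.91, 2.91]. Speed limits (rad/s): [2.57, 2.57, 3.14, 3.14, 3.14, 3.14].

INTERFACE

Orientations are given as a 3x3 rotation matrix whose columns are the frame's x, y, z axes.
In Python, from cell import ctrl, ik, optics, finish_job gives the robot as it stands. Calls block until the motion is done:
- ctrl.move_ptp(position, orientation): joint-space move of the TCP to a pose.
- ctrl.move_linear(position, velocity=0.15, ori=None, until_force=None): straight line of the TCP; ori=None keeps the orientation; velocity is the mean speed in m/s. With until_force (N) it stops when the force on the tool has changed by that much, and returns True; else False.
- ctrl.goto_joints(angles): joint-space move.
- ctrl.command_gripper(opening, force=None): finger opening in m; force is the grip in N (None keeps the last); returns when the fingers have stopped.
- ctrl.sleep(seconds).
- ik(position, orientation): joint angles nearest the present ones, or None.
- ctrl.read_state(): the state.
- optics.camera(name): name is "side" or "top"; returns the picture (400x640x3 uint8, red, green, blue); there is no depth.
- optics.camera_params(name): a dict with "vfov" (degrees; the focal length in pixels is half the picture's height over the tangent of half this angle, whatever the lens; pixels are square), "cx", "cy" (the principal point, pixels), "distortion" ([k1, k2, p1, p2, k3] as OpenCV has them; the pictures are not rectified), "eye" and "attitude" of the camera in the world. Camera axes: x right, y down, z forward; pixel columns grow to the right and rows downward; lengths in m; the calibration is good to about 2 mm. A picture is of the moment at which its call begins. camera_params takes no time and is no camera call.
A pose or a line that the arm cannot do raises ctrl.PlanningError and nothing moves.
- finish_job(): hands the job in; it is judged then, once.
The state is a dict: "t": time; "joint_positions": joint angles; "joint_velocities": joint speeds; "effort": joint torques, N m; "ee_pos": TCP position; "tool_rot": TCP orientation; "force": force on the tool from outside, world axes, zero at the start; "torque": the same for the moment, N m; "width": finger opening in m; "finger_force": force on a finger pad.
Only numpy, scipy, OpenCV 4.12 (cv2) and the standard library are available. Lean on these libraries where they do the work, as an engineer would, in place of code of your own. Each camera call takes 0.05 s, during which the arm holds its last target. There are 200 camera calls.

TASK

The low white tea caddy stands open. Without grasping anything, push its springy green flap over with the fingertips until it lies flat, and then push it along (its pale raised step gives a hold for this) until its free edge is tucked beneath the steel lip and the flap is fully home and stays shut by itself. Be gentle, keep the fingers off the flap's paper-lined inner side, do not lift, tip or shove the caddy, and leave the things standing around it alone.

Things in the scene. Friction and masses are not known exactly. Their poses are not given: they have to be found in the camera images.
- caddy: Low white box of tea sachets, loose on rubber feet, about 1.7 kg, walls 48 mm high from x = -70 to +78 mm, y = -75 to +75 mm. Origin on the worktop. Its x axis runs from the flap's hinge to the steel lip and points away from the robot, turned up to 1.2 rad either way; z up. Ears beside the hinge (x -70 to -30 mm, at y = +-72 mm) rise to 61 mm.
- flap (a joint): Angle of the green flap (rad): 0 = flat over the box, 1.57 = upright, 1.7 = limit. A spring (0.12 N m/rad, rest at 1.25) with 0.03 N m friction lifts it when let go, unless its edge is beneath the lip (it may rise 0.05 there). A rigid plate 132 mm wide, reaching 108 mm from the axle; flat, its outer face is 54 mm above the worktop. Slid home while not flat, it rides on the lip (over 0.1).
- flap_slide (a joint): How far the flap's axle has slid in its slots along the caddy's x (m): 0 = drawn back, 0.022 = end stop, fully home. Starts at 0 to 0.003, has about 4 N of friction, stays where left. With the flap flat its free edge is at caddy x = 46 mm + slide; it begins to pass beneath the lip at about 0.007 to 0.010 and is 12 mm deep at 0.022.
- flap_axle (a point): Middle of the flap's axle; in the caddy frame x = -62 mm + slide, y = 0, z = 52 mm.
- flap_step (a point): Foot of the raised step on the flap's outer face, mid-width, on its upright face that looks to the hinge: 72 mm from the axle, 2 mm above the axle's plane. The step is pale green, 92 mm wide and 8 mm high (top 62 mm above the worktop when flat), a ramp on its other side; push on the upright face to slide the flap to the lip. Axes: x along the flap from the axle, z out of its outer face.
- flap_edge (a point): Middle of the flap's free edge, 108 mm from the axle.
- lip (a point): Middle of the lip's inner lower edge: caddy x = 56 mm, y = 0, z = 58.5 mm. The lip is a steel shelf 146 mm wide that overhangs inwards from the wall at caddy x = 78 mm; underside 58.5 mm, top 62.5 mm above the worktop; its inner edge slants up to 66 mm as a lead-in. The flat flap passes 4.5 mm below it.
- flap_lining: Paper-coloured lining, 97 x 126 mm, on the flap's inner face (the face that looks into the box); not to be touched. Origin on the axle's middle, x along the flap.
- mug: Cream tea mug, 83 x 117 x 94 mm, to the right of the caddy, handle to the right. Origin: centre of its underside. Leave alone.
- spice: Spice jar with a green cap, 46 mm across, 106 mm high, to the left of the caddy. Origin: centre of its underside. Leave alone.
- honey: Honey jar with a grey lid, 71 mm across, 110 mm high, behind the caddy. Origin: centre of its underside. Leave alone.
- spoon: Steel teaspoon, 130 x 26 x 11 mm, lying on the left. Origin: centre of its underside. Leave alone.
Things that resemble listed ones, but are neither listed nor needed, are in the scene too. There is more than one size of the caddy; the job needs the larger.

How it is judged:
By the outcome, as a careful person would: the job done as asked, in the order asked, and still so for the second after the job is handed in, with the robot touching nothing.
It also fails if it takes over 32 s, if anything falls off the work surface, if the arm or the gripper's body presses on something with over 40 N, if the wrist force passes 120 N, or if a joint passes its speed limit or range.

## Working session

There is one attempt and no reset: what is moved stays moved. The work goes in short steps, each a Python script; the robot and the scene stay as the last script left them, time stands still between calls to the robot, and variables do not carry over. Pictures are saved under pics/ and viewed, at most 10 in all, crops included, and the job is handed in when it is done.

```bash
ls; mkdir -p pics
python3 - <<'E'
from cell import ctrl, optics
import cv2
for n in("side","top"):
    im=optics.camera(n); cv2.imwrite(f"pics/{n}0.png",im[...,::-1]); print(n,optics.camera_params(n))
s=ctrl.read_state();print(s["t"],s["width"],s["ee_pos"],s["tool_rot"])
E
```

```text
pics
side {'vfov': 57.07861652162732, 'cx': 320.69317293763953, 'cy': 200.30097517337063, 'distortion': array([-0.07292298,  0.        ,  0.        ,  0.        ,  0.        ]), 'eye': array([ 0.41601223, -0.89842095,  0.64372572]), 'attitude': array([[ 0.97193745, -0.13965113,  0.18930177],
       [-0.23515172, -0.59875501,  0.76563445],
       [ 0.00642367, -0.78866343, -0.61479162]])}
top {'vfov': 49.099705210892836, 'cx': 324.1903997512757, 'cy': 192.4909110148495, 'distortion': array([-0.11161423,  0.        ,  0.        ,  0.        ,  0.        ]), 'eye': array([ 0.1754555 , -0.02231412,  1.26977431]), 'attitude': array([[-0.34144938, -0.88359418,  0.3204273 ],
       [-0.93989953,  0.32139115, -0.11531093],
       [-0.00109443, -0.34054231, -0.94022856]])}
0.1 0.09516439648318196 [0.20413701 0.61651234 0.21350129] [[-9.49302926e-01  3.14361888e-01 -7.47668978e-04]
 [ 3.14362731e-01  9.49301386e-01 -1.71829454e-03]
 [ 1.69596882e-04 -1.86622129e-03 -9.99998244e-01]]
```

View pics/side0.png

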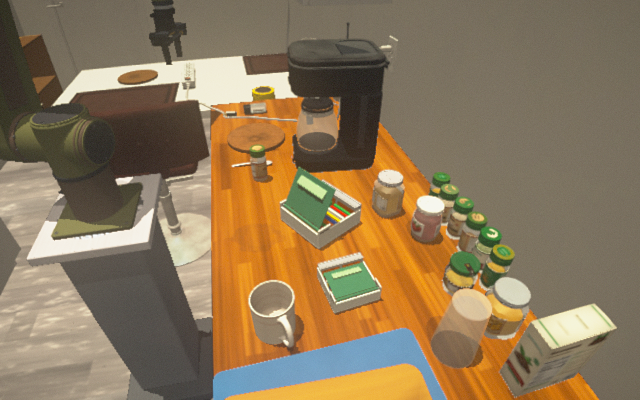

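View pics/top0.png

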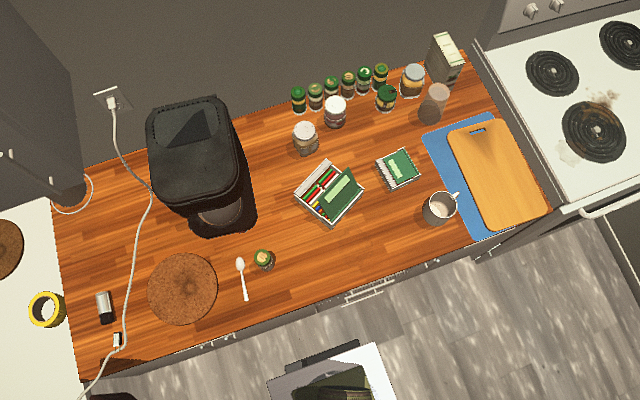

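Candidates for the caddy: the open one at side (320,212) / top (328,193), and a small shut one at side (348,282) / top (398,168). The open one is larger and has its flap up, so it fits. I'll confirm that in an enlarged crop.

```bash
cat > h.py <<'E'
import numpy as np, cv2
from cell import ctrl, ik, optics, finish_job
def K(p):
    f=200/np.tan(np.radians(p["vfov"])/2); return np.array([[f,0,p["cx"]],[0,f,p["cy"]],[0,0,1]])
def ray(n,uv):
    p=optics.camera_params(n)
    q=cv2.undistortPoints(np.array(uv,float).reshape(-1,1,2),K(p),p["distortion"]).reshape(-1,2)
    return p["eye"], np.c_[q,np.ones(len(q))]@p["attitude"].T
def onz(n,uv,z):
    e,d=ray(n,uv); return e+d*((np.asarray(z)-e[2])/d[:,2])[:,None]
def proj(n,X):
    p=optics.camera_params(n); R=p["attitude"].T
    return cv2.projectPoints(np.asarray(X,float).reshape(-1,1,3),cv2.Rodrigues(R)[0],-R@p["eye"],K(p),p["distortion"])[0].reshape(-1,2)
E
python3 - <<'E'
import cv2,numpy as np
s=cv2.imread("pics/side0.png")[160:260,260:380]; t=cv2.imread("pics/top0.png")[150:235,280:380]
s=cv2.resize(s,(400*6//5,400),interpolation=cv2.INTER_CUBIC) # 4x
s=cv2.resize(cv2.imread("pics/side0.png")[165:250,270:370],(400,340),interpolation=cv2.INTER_CUBIC)
t=cv2.resize(t,(400,340),interpolation=cv2.INTER_CUBIC)
cv2.imwrite("pics/crop0.png",np.hstack([s,t]))
E
```

```text
(no output)
```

View pics/crop0.png

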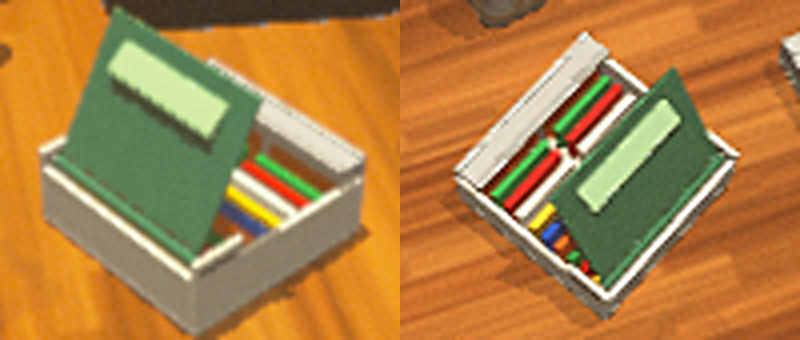

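Side crop: the green flap leans over the open box, with the hinge at lower left and the steel lip from (212,60) to (365,158). Top crop: lip corners are at (457,172) and (585,35), hinge corners at (605,300) and (738,155). This is the large caddy, with its outer face and pale step towards the robot. I'll solve for its pose from these corners.

Run:
```python
from h import *
from scipy.optimize import least_squares
S=[((365,158),(78,-73,62.5)),((212,60),(78,73,62.5)),((192,272),(-70,-75,61)),((42,152),(-70,75,61)),((192,335),(-70,-75,0)),((362,235),(78,-75,0)),((44,218),(-70,75,0))]
T=[((457,172),(78,73,62.5)),((585,35),(78,-73,62.5)),((605,298),(-70,75,61)),((738,155),(-70,-75,61))]
su=np.array([[270+a/4,165+b/4] for (a,b),_ in S]); tu=np.array([[280+(a-400)/4,150+b/4] for (a,b),_ in T])
for uv,n,L in((su,"side",S),(tu,"top",T)): print(np.round(onz(n,uv,[m[2]/1000 for _,m in L]),4).tolist())
def W(p,M):
    M=np.array(M)/1000; c,s=np.cos(p[2]),np.sin(p[2]); return np.c_[p[0]+c*M[:,0]-s*M[:,1],p[1]+s*M[:,0]+c*M[:,1],M[:,2]]
sm=[m for _,m in S]; tm=[m for _,m in T]
def r(p): return np.r_[(proj("side",W(p,sm))-su).ravel(),(proj("top",W(p,tm))-tu).ravel()]
q=least_squares(r,[.5,.0,.7],loss="soft_l1"); print(q.x); print(np.round(q.fun.reshape(-1,2),1).tolist())
# flap free edge corners: fit angle, slide
Fs=[((110,8),66),((262,97),-66)]; Ft=[((672,68),-66),((550,195),66)]
fs=np.array([[270+a/4,165+b/4] for (a,b),_ in Fs[:]]); 
fs=np.array([[270+a/4,165+b/4] for (a,b),_ in Fs]); ft=np.array([[280+(a-400)/4,150+b/4] for (a,b),_ in Ft])
def rf(v):
    g=lambda L:W(q.x,[(-62+v[1]*1000+108*np.cos(v[0]),y,52+108*np.sin(v[0])) for _,y in L])
    return np.r_[(proj("side",g(Fs))-fs).ravel(),(proj("top",g(Ft))-ft).ravel()]
f=least_squares(rf,[1.2,0.002],x_scale=[1,.01]); print(f.x,np.round(f.fun,1))
```

```text
[[0.6912, -0.2148, 0.0625], [0.6227, -0.0872, 0.0625], [0.5604, -0.291, 0.061], [0.4929, -0.1603, 0.061], [0.5626, -0.282, 0.0], [0.6928, -0.2184, 0.0], [0.4915, -0.1537, 0.0]]
[[0.6154, -0.0873, 0.0625], [0.6866, -0.2132, 0.0625], [0.4889, -0.1563, 0.061], [0.5578, -0.2862, 0.061]]
[ 0.58720796 -0.18851788  0.49567044]
[[-0.1, 0.2], [-0.6, 0.1], [0.1, -1.0], [-1.4, -0.9], [0.0, 1.8], [-0.6, -0.2], [-0.4, 0.6], [-0.6, -1.7], [0.3, -1.4], [-0.3, -0.3], [0.0, -1.2]]
[1.09423696 0.00160887] [ 0.7 -0.5 -0.6  0.9  0.9 -1.3 -0.3  0.4]
```

```bash
cat >> h.py <<'E'
C=np.array([0.5872,-0.1885]); yaw=0.4957
c,s=np.cos(yaw),np.sin(yaw)
def w(x,z,y=0): # caddy frame mm -> world m
    return np.array([C[0]+(c*x-s*y)/1e3, C[1]+(s*x+c*y)/1e3, z/1e3])
def R(sg=1): 
    y=sg*np.array([-s,c,0]); z=np.array([0,0,-1.]); return np.c_[np.cross(y,z),y,z]
def tcp(th,rho,gap=0,slide=1.6,half=10): # TCP for front-lower tip corner on outer face
    n=np.array([-np.sin(th),np.cos(th)]); p=np.array([-62+slide,52])+rho*np.array([np.cos(th),np.sin(th)])+(2+gap)*n
    return w(p[0]-half,p[1])
def st():
    q=ctrl.read_state(); d=q["ee_pos"]-np.r_[C,0]; print("t%.2f x%.1f y%.1f z%.1f"%(q["t"],1e3*(c*d[0]+s*d[1]),1e3*(-s*d[0]+c*d[1]),1e3*d[2]),"F",np.round([c*q["force"][0]+s*q["force"][1],-s*q["force"][0]+c*q["force"][1],q["force"][2]],1))
E
python3 - <<'E'
from h import *
print("coffee",onz("side",[(295,165),(375,167)],[0,0]).round(3).tolist(), onz("top",[(190,232),(255,228)],[0,0]).round(3).tolist())
for sg in(1,-1):
  for p in ([.15,.4,.32],[.42,-.08,.3],tcp(1.09,54,12),tcp(0,60)): print(sg,np.round(p,3),ik(p,R(sg)))
E
```

```text
coffee [[0.577, 0.103, 0.0], [0.827, 0.034, 0.0]] [[0.627, 0.246, 0.0], [0.573, 0.056, 0.0]]
1 [0.15 0.4  0.32] [ 1.08622600e+00 -4.34318091e-01  1.97094803e+00 -4.44089210e-16
  1.60496272e+00 -9.80270326e-01]
1 [ 0.42 -0.08  0.3 ] [-3.13917344e-01 -4.30853746e-01  2.00114273e+00 -4.44089210e-16
  1.57130367e+00 -2.38041367e+00]
1 [ 0.536 -0.216  0.106] [-4.75721923e-01  5.91488952e-02  1.90888541e+00 -4.44089210e-16
  1.17355834e+00 -2.54221825e+00]
1 [ 0.578 -0.193  0.054] [-4.10983478e-01  1.85710560e-01  1.86686020e+00 -4.44089210e-16
  1.08902189e+00 -2.47747980e+00]
-1 [0.15 0.4  0.32] [ 1.08622600e+00 -4.34318091e-01  1.97094803e+00 -4.44089210e-16
  1.60496272e+00  2.16132233e+00]
-1 [ 0.42 -0.08  0.3 ] [-3.13917344e-01 -4.30853746e-01  2.00114273e+00 -4.44089210e-16
  1.57130367e+00  7.61178983e-01]
-1 [ 0.536 -0.216  0.106] [-4.75721923e-01  5.91488952e-02  1.90888541e+00 -4.44089210e-16
  1.17355834e+00  5.99374403e-01]
-1 [ 0.578 -0.193  0.054] [-4.10983478e-01  1.85710560e-01  1.86686020e+00 -4.44089210e-16
  1.08902189e+00  6.64112849e-01]
```

Run:
```python
from h import *
q=np.array(ik([.15,.4,.32],R(-1))); q[5]=-.083
ctrl.goto_joints(q); st()
ctrl.command_gripper(0.0,10)
ctrl.goto_joints(ik([.42,-.08,.3],R(-1)))
p=tcp(1.09,54,14); ctrl.move_ptp(p+[0,0,.08],R(-1)); st()
ctrl.move_linear(p,.12); st()
im=np.hstack([cv2.resize(optics.camera("side")[130:260,260:390],(400,400)),cv2.resize(optics.camera("top")[110:240,270:400],(400,400))])
cv2.imwrite("pics/pre.png",im[...,::-1])
```

```text
t1.07 x-104.4 y725.8 z319.6 F [ 0.5  0.3 -0.7]
t5.42 x-59.0 y0.5 z188.0 F [0.1 0.5 0.1]
t6.23 x-59.2 y-0.5 z108.3 F [ 0.5 -0.  -0.3]
```

View pics/pre.png

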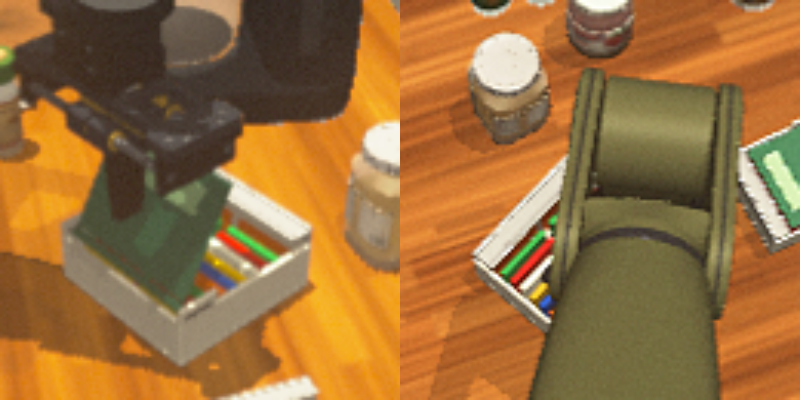

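The fingers are shut and stand behind the flap's outer face, at crop (125,215), clear of the step. Next I fold the flap along an arc.

Run:
```python
from h import *
for th in (1.09,.9,.7,.5,.3,.15):
    if ctrl.move_linear(tcp(th,54),.05,until_force=12): print("STOP"); st(); break
    st()
else:
    p=tcp(0,54); p[2]-=.004
    print(ctrl.move_linear(p,.02,until_force=6)); st()
cv2.imwrite("pics/flat.png",cv2.resize(optics.camera("side")[130:260,260:390],(500,500))[...,::-1])
```

```text
t6.77 x-47.0 y0.2 z100.5 F [0.3 0.3 0.2]
t7.12 x-38.1 y0.1 z95.3 F [0.1 1.2 0.5]
t7.49 x-30.2 y0.0 z88.1 F [-0.2 -1.7 -0. ]
t7.86 x-23.8 y0.0 z79.3 F [-0.5 -1.1  0.7]
t8.22 x-19.3 y0.0 z69.5 F [-0.2  0.2  1. ]
t8.53 x-17.1 y-0.0 z61.8 F [-0.6  0.1  2. ]
True
t9.02 x-16.3 y-0.2 z54.0 F [-1.1  2.1  4.6]
```

View pics/flat.png

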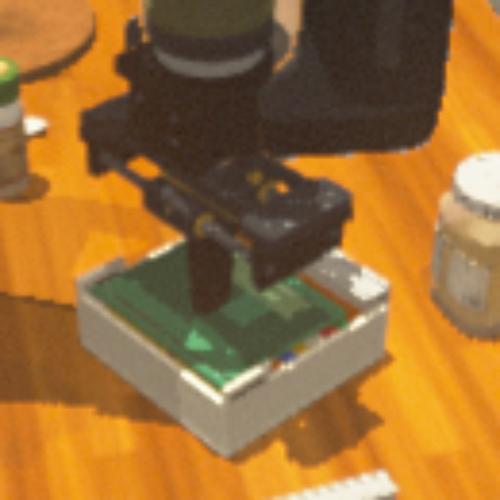

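The flap is flat with the tip at z = 54 mm and a press of about 5 N. Next I slide to the step and push it home.

Run:
```python
from h import *
for x in (-2,8,15,20,27):
    hit=ctrl.move_linear(w(x,53.7),.03,until_force=11); print(hit); st()
    if hit: break
cv2.imwrite("pics/home.png",cv2.resize(optics.camera("side")[130:260,260:390],(500,500))[...,::-1])
```

```text
False
t9.69 x-2.5 y-0.1 z54.0 F [-2.5  1.   5.9]
False
t10.18 x7.4 y-0.3 z53.9 F [-3.3 -0.2  5.2]
False
t10.56 x14.4 y-0.4 z53.9 F [-1.9 -1.6  5.3]
False
t10.88 x19.4 y-0.4 z53.8 F [-3.8  0.2  5.7]
True
t11.10 x20.4 y-0.4 z53.7 F [-1.3 -0.1  5. ]
```

View pics/home.png

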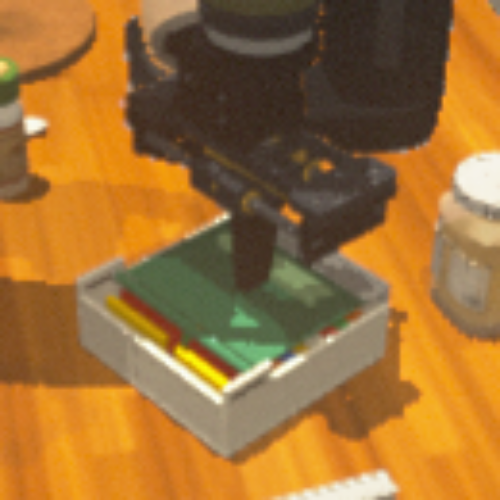

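The caddy corners (80,290) and (228,455) haven't moved, and the flap is near or under the lip. I'll push again gently to confirm the end stop.

Run:
```python
from h import *
for x in (21.5,22.5,23.5,24.5):
    hit=ctrl.move_linear(w(x,53.7),.015,until_force=9); st()
    if hit: print("hit"); break
ctrl.sleep(.2); st()
q=ctrl.read_state()["ee_pos"]
ctrl.move_linear(q-np.r_[c,s,0]*.002,.03); ctrl.move_linear(ctrl.read_state()["ee_pos"]+[0,0,.1],.15)
ctrl.move_ptp([.36,-.05,.35],R(-1)); st()
a=optics.camera("side"); b=optics.camera("top"); cv2.imwrite("pics/s1.png",a[...,::-1]); cv2.imwrite("pics/t1.png",b[...,::-1])
im=np.hstack([cv2.resize(a[165:250,270:370],(400,340),interpolation=cv2.INTER_CUBIC),cv2.resize(b[150:235,280:380],(400,340),interpolation=cv2.INTER_CUBIC)])
cv2.imwrite("pics/after.png",im[...,::-1])
```

```text
t11.40 x20.4 y-0.3 z53.6 F [-5.  -0.6  4.8]
t11.65 x20.5 y-0.2 z53.4 F [-7.2 -0.5  6.7]
t11.90 x20.6 y-0.2 z53.3 F [-10.1  -0.6   7.1]
t12.15 x20.6 y-0.2 z53.2 F [-13.2  -0.9   8.4]
t12.35 x20.7 y-0.2 z53.2 F [-12.7  -0.3   7.2]
t14.80 x-133.9 y229.7 z349.0 F [-0.1  0.9  1.2]
```

View pics/after.png

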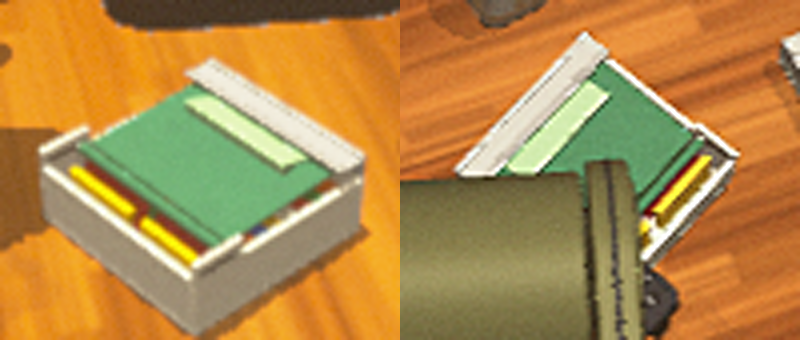

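The flap lies flat under the lip at side crop (275,125) and stays shut. The hard end stop is confirmed, with no further travel at 13 N. The caddy corners (192,335), (365,158) and (457,172) haven't moved.

```bash
python3 -c "
from cell import finish_job
print(finish_job())"
```

```text
the job is handed in; nothing more can be done
None
```

The job is handed in: the flap was folded flat, pushed to its end stop beneath the lip and stayed shut after the arm withdrew, and the caddy showed no visible shift in the pictures.

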